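Lay out the bench deck for a reagent transfer

TASK

On the grey deck, stand the rack with four capped tubes midway between the cold block and the stirrer, its long side along the line joining them, and put the white trough squarely behind it (away from the robot), parallel, with a gap of about 3 cm. Fit the lid on the trough and stand the beaker in the centre of the stirrer's round plate. Set each down upright without dropping it, let go, and leave the empty rack where it is.

Things in the scene. Friction and masses are not known exactly. Their poses are not given: they have to be found in the camera images.
- deck: Fixed grey plate on the table, 190 mm (x) by 390 mm (y), 6 mm thick, carrying cold block and stirrer. Origin on its underside, exactly midway between those two, each 145 mm from it along the deck's y (which one is on the left varies). x points away from the robot (yaw within 0.2 rad), z up; the plate spans x = -75 to +115 mm, its top is at z = 6 mm.
- cold_block: Fixed aluminium block standing on the deck, 100 mm (x) by 80 mm (y), 40 mm high, with 12 round wells in its top, some with white capped microtubes (5 mm proud at most). Origin at the centre of its underside, axes parallel to the deck's.
- stirrer: Fixed magnetic stirrer standing on the deck: grey body 110 mm (x) by 90 mm (y), 38 mm high, with a round steel plate, 84 mm across, on top; the plate's upper face is 42 mm above the origin. Origin at the centre of its underside, below the plate's centre; axes parallel to the deck's; a black knob on its front (-x) face.
- tube_rack: Loose black rack holding four capped tubes in a row: body 34 mm (x) by 100 mm (y, long side), 40 mm high; the white caps reach 52 mm above the underside. About 0.16 kg. Origin at the centre of its underside, z up. It stands on the table at the start, long side within 0.35 rad of the world y. Grip it across the 34 mm.
- empty_rack: The same black rack (34 x 100 x 40 mm) without any tubes: only four dark holes in its top. Loose; must stay where it is. Origin at the centre of its underside, long side along y.
- trough: Loose white open trough, outside 40 mm (x) by 94 mm (y, long side), 30 mm high, walls and floor 4 mm thick, so the mouth is 32 by 86 mm. About 0.14 kg. Origin at the centre of its underside. At the start empty, long side within 0.35 rad of the world y. Grip it across the 40 mm.
- trough_lid: Loose lid: white plate 42 (x) by 96 mm (y), 4 mm thick; under it a plug 26 by 80 mm, 5 mm deep; on top a grey grip bar 12 (x) by 50 mm (y), 9 to 33 mm above the plug's underside, where the origin is (centre). 50 g. Starts flat on the table, plug down, y within 0.35 rad of world y. Fitted: plug in the trough, 3 mm play each way, plate on its rim, origin 25 mm above the trough's.
- beaker: Loose white plastic beaker, open at the top, 43 mm across at the foot to 46 mm at the rim, 60 mm high, wall 3 mm. About 60 g. Origin at the centre of its underside, z up, on the table at the start.
Not all that is in view belongs to the job. What is shaped like the trough_lid but brown or purple is not meant.

How it is judged (in metres and radians):
At the end, for the whole second after the job is handed in: Tube rack on the deck at the midpoint (15 mm each way), along the row (0.2 rad); trough behind it, centred (15 mm), gap 15 to 45 mm, parallel (0.2 rad); lid seated in the trough (2.5 mm); beaker on the stirrer plate (12 mm off centre). All upright (0.1 rad), released, at rest (x of tube_rack in the frame of deck between -0.015 and 0.015 m and y of tube_rack in the frame of deck between -0.015 and 0.015 m and z of tube_rack in the frame of deck between 0.003 and 0.009 m and angle between the y axis of tube_rack and the y axis of deck, either way round below 0.2 rad and y of trough in the frame of tube_rack between -0.015 and 0.015 m and (x of trough in the frame of tube_rack between 0.052 and 0.082 m or x of trough in the frame of tube_rack between -0.082 and -0.052 m) and x of trough in the frame of deck above 0.03 m and z of trough in the frame of deck between 0.003 and 0.009 m and angle between the y axis of trough and the y axis of tube_rack, either way round below 0.2 rad and horizontal distance between trough_lid and trough below 0.007 m and z of trough_lid in the frame of trough between 0.022 and 0.0275 m and angle between the y axis of trough_lid and the y axis of trough, either way round below 0.15 rad and horizontal distance between beaker and stirrer below 0.012 m and z of beaker in the frame of stirrer between 0.039 and 0.045 m and angle between each of tube_rack, trough, trough_lid, beaker's own z axis and vertical below 0.1 rad and linear speed of each of tube_rack, trough, trough_lid, beaker below 0.02 m/s and angular speed of each of tube_rack, trough, trough_lid, beaker below 0.2 rad/s and contact force between the fingers and tube_rack below 0.1 N and contact force between the fingers and trough below 0.1 N and contact force between the fingers and trough_lid below 0.1 N and contact force between the fingers and beaker below 0.1 N); the robot touches nothing.
It fails at once if the empty rack was shifted by more than 15 mm (distance of empty_rack from where it was at the start of the episode above 0.015 m).
It fails at once if a thing was dropped or thrown (faster than 0.5 m/s while no finger touches it) ((linear speed of tube_rack above 0.5 m/s and contact force between the fingers and tube_rack below 0.05 N) or (linear speed of trough above 0.5 m/s and contact force between the fingers and trough below 0.05 N) or (linear speed of trough_lid above 0.5 m/s and contact force between the fingers and trough_lid below 0.05 N) or (linear speed of beaker above 0.5 m/s and contact force between the fingers and beaker below 0.05 N)).
It also fails if it takes over 109 s, if anything falls off the work surface, if the arm or the gripper's body presses on something with over 40 N, if the wrist force passes 120 N, or if a joint passes its speed limit or range.

ROBOT

A 6-joint arm with a two-finger parallel gripper is mounted at the origin on the work surface. World frame = base frame: x ahead of the robot, y to its left, z up, the work surface at z = 0. Lengths are in mm, angles in rad, forces in N, time in s.
With the tool pointing down it reaches from about 350 to 975 mm from the base axis. Payload 7.1 kg.
Tool frame: the origin (TCP) lies on the centre line of the jaws, within the pads' length; the fingertips stand 17 mm ahead of it and the grasp point (between the pads) lies 2 mm behind it (tip_extent is the distance from the TCP to the fingertips, in mm); z points along the fingers, y is the line along which they close (so a half turn about z gives the same grasp; the last joint's range is limited). The gripper opens to 88 mm and grips with 3 to 60 N. Pads are 20 mm wide; open, the fingers measure 115 mm over their backs; the gripper's body (75 mm by 178 mm) begins 61 mm behind the grasp point.
Start: joints at [1.18, 0.423, 1.63, -0, 1.089, -0.019], TCP at [227.026, 582.292, 239.675] pointing down, gripper open.
Joint ranges: [-3, 3], [-0.9, 2.11], [0.09, 2.58], [-1.31, 4.45], [0.11, 2.69], [-2.54, 2.54]. Speed limits (rad/s): [2.39, 2.39, 3.01, 3.14, 3.14, 3.14].

INTERFACE

Orientations are given as a rotation vector (axis times angle).
In Python, from workcell import get_obs, get_image, camera_model, close_job, look_for, outline_of, pinpoint, tip_extent gives the robot as it stands.
- The arm moves only by the shell command python3 -m jog 'ROWS'. ROWS is text: rows parted by semicolons, each of 7 numbers parted by spaces: the shift along the tool's x, y, z as a fraction of full scale, then the turn, a rotation vector about the tool's x, y, z as a fraction of full scale, then the closure, from -1 (fully open) to 1 (shut). A call has 1 to 8 rows; each row is the pose to reach, as a shift and turn from the pose commanded when the call began, along the tool's axes at that moment; what a row does not reach only later rows make up. Full scale, the value 1, is 0.2 m for a shift and 30 degrees for a turn. A row lasts 1/10 s, in which the tool goes at most 50 mm and 8.59 degrees, less where a joint would pass 70% of its speed; a pose out of reach is approached as far as the arm can. A call with a number of a shift or a turn outside -1 to 1 is refused whole. A call with a gripper value outside its range is refused whole. The fingers move at their own pace and stop on an object; the grip force is fixed at half the most. Time passes only in rows, so rows that repeat a pose let the fingers close. It gives the time, the measured TCP pose, the force, the opening and the grip force at its end, in the units of the state.
- get_obs(): the state, without advancing time (a new reading comes with each control period).
- get_image(name): name is "side" or "top" or "wrist"; returns the picture (400x640x3 uint8, red, green, blue); there is no depth.
- camera_model(name): a dict with "fx", "fy", "cx", "cy" (pixels), "origin" and "orientation" of the camera in the world; the wrist camera has in their place "tool_from_camera" (4x4, takes a point from camera to tool coordinates, whose origin is the TCP and whose axes are the flange's). Camera axes: x right, y down, z forward; pixel columns grow to the right and rows downward; lengths in mm; the calibration is good to about 2 mm. A picture is of the moment at which its call begins: read the wrist's pose just before it. camera_model takes no time and is no camera call.
- close_job(): hands the job in; it is judged then, once.
Trained networks look in the newest picture that a camera, given by its name, has taken for a name from the list of things; names that differ only in an ending like _2 or _b are one class to them, and where a whole thing is asked for, a point or a joint stands for the part that bears it (a point fixed in the world has none). Each returns a list of dicts, best first, with "confidence" (0 to 1); they miss things now and then, are a little off and sometimes report something else, mostly with a low value. They report only what shows in the picture. A call takes as long as a camera call. They do not tell look-alikes from the thing itself.
- look_for(target, camera): "xyz" ([x, y, z] in mm, in the coordinates of the camera as it stood for that picture, good to about 4 mm: the middle of the surface that is visible of it).
- outline_of(target, camera): "mask" (400x640 bool, what is visible of it).
- pinpoint(target, camera): "xyz" ([x, y, z] in mm, in the coordinates of the camera as it stood for that picture, good to about 4 mm: a listed point, or the origin of a listed thing).
The state is a dict: "t": time; "qpos": joint angles; "qvel": joint speeds; "joint_torque": joint torques, N m; "ee_pos": TCP position; "orientation": TCP orientation; "ft_force": force on the tool from outside, world axes, zero at the start; "moment": the same for the moment, N m; "width": finger opening in mm; "grasp_force": force on a finger pad.
Only numpy, scipy, OpenCV 4.12 (cv2) and the standard library are available. Lean on these libraries where they do the work, as an engineer would, in place of code of your own. Each camera call takes 0.05 s, during which the arm holds its last target. There are 200 camera calls.

## Working session

There is one attempt and no reset: what is moved stays moved. The work goes in short steps, Python scripts to look and compute and a shell command to move; the robot and the scene stay as the last step left them, time stands still between calls to the robot, and variables do not carry over. Pictures are saved under pics/ and viewed, at most 14 in all, crops included, and the job is handed in when it is done.

```bash
ls; mkdir -p pics
cat > h.py <<'E'
import numpy as np, cv2
from scipy.spatial.transform import Rotation as R
from workcell import *
def cam(name):
    m=camera_model(name)
    K=np.array([[m["fx"],0,m["cx"]],[0,m["fy"],m["cy"]],[0,0,1.]])
    if "tool_from_camera" in m:
        o=get_obs(); T=np.eye(4); T[:3,:3]=R.from_rotvec(o["orientation"]).as_matrix(); T[:3,3]=o["ee_pos"]
        T=T@np.array(m["tool_from_camera"])
        return K,T
    T=np.eye(4); r=np.array(m["orientation"]); T[:3,:3]=r if r.shape==(3,3) else R.from_rotvec(r).as_matrix(); T[:3,3]=m["origin"]
    return K,T
def shot(name,fn):
    c=cam(name); im=get_image(name); cv2.imwrite("pics/"+fn,im[:,:,::-1].copy()); return c,im
def w(T,p): return T[:3,:3]@np.array(p)+T[:3,3]
def ray(c,px,z):
    K,T=c; px=np.atleast_2d(np.array(px,float)); d=np.c_[px,np.ones(len(px))]@np.linalg.inv(K).T@T[:3,:3].T
    return T[:3,3]+d*((z-T[2,3])/d[:,2])[:,None]
def proj(c,P):
    K,T=c; q=(np.atleast_2d(P)-T[:3,3])@T[:3,:3]@K.T; return q[:,:2]/q[:,2:]
E
python3 - <<'E'
from h import *
np.set_printoptions(precision=1,suppress=True)
print(get_obs())
c,im=shot("top","top0.png"); print(c[1])
for n in "deck cold_block stirrer tube_rack empty_rack trough trough_lid beaker".split():
    for f in (pinpoint,):
        for r in f(n,"top"): print(n,f.__name__,round(r["confidence"],2),w(c[1],r["xyz"]),proj(c,w(c[1],r["xyz"]))[0])
E
```

```text
pics
{'t': 0.0, 'qpos': array([ 1.2,  0.4,  1.6, -0. ,  1.1, -0. ]), 'qvel': array([-0., -0.,  0.,  0., -0., -0.]), 'joint_torque': array([  0. , -54.5, -27.4,   0.1,   0. ,  -0. ]), 'ee_pos': array([226.8, 581.8, 238.9]), 'orientation': array([-0.6, -3.1,  0. ]), 'ft_force': array([-0. ,  0.5, -0.3]), 'moment': array([-0. , -0.1,  0. ]), 'grasp_force': 0.0, 'width': 87.69086572344969}
[[   0.    -1.     0.1  309.6]
 [  -1.    -0.    -0.     9.3]
 [   0.    -0.1   -1.  1340.3]
 [   0.     0.     0.     1. ]]
deck call 0.68 [477.4  11.7   4. ] [316.1 197.7]
cold_block call 0.56 [490.4 153.7   8.1] [272.2 193.2]
stirrer call 0.62 [ 455.6 -133.4    2.8] [361.  204.9]
tube_rack call 0.87 [587.4 321.5   3. ] [221.6 163.5]
tube_rack call 0.39 [675.3  -3.3  -1.3] [321.2 138.6]
empty_rack call 0.88 [434.3 340.1   1.5] [214.2 210.1]
trough call 0.74 [ 441.6 -341.7   -3.5] [424.9 209.9]
trough_lid call 0.77 [691.2 411.8   3.3] [195.4 132.3]
trough_lid call 0.74 [292.7 177.7   1.1] [263.5 254.9]
trough_lid call 0.67 [674.   -0.9  -2.6] [320.5 139.1]
beaker call 0.52 [ 573.4 -345.2   -2.7] [425. 170.]
```

Run:
```python
import cv2
im=cv2.imread("pics/top0.png")[90:290,170:470]
cv2.imwrite("pics/top0c.png",cv2.resize(im,(800,533),interpolation=cv2.INTER_CUBIC))
```

```text
(no output)
```

View pics/top0c.png

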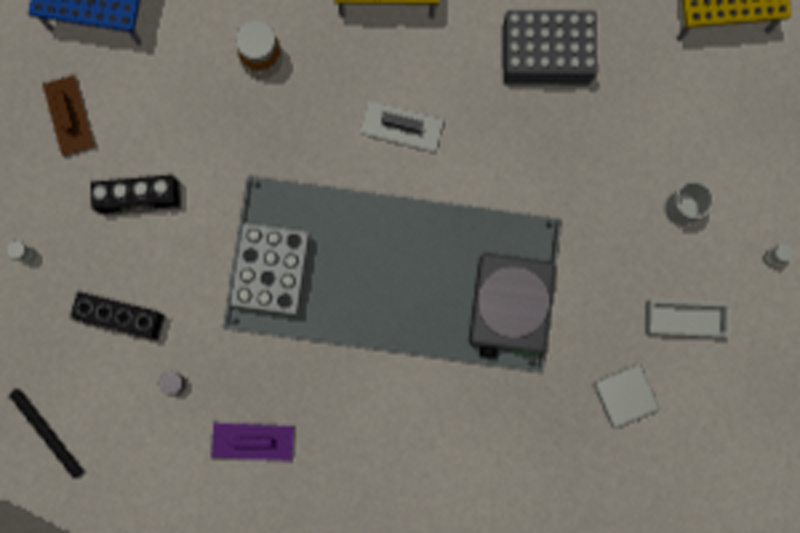

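```bash
cat >> h.py <<'E'
from scipy.optimize import minimize
def box(x0,x1,y0,y1,z0,z1): return np.array([[a,b,c] for a in(x0,x1) for b in(y0,y1) for c in(z0,z1)],float)
_a=np.linspace(0,2*np.pi,40,endpoint=False)
def ring(r,z,x=0,y=0): return np.c_[x+r*np.cos(_a),y+r*np.sin(_a),0*_a+z]
MOD={"tube_rack":np.r_[box(-17,17,-50,50,0,40)],"empty_rack":box(-17,17,-50,50,0,40),
"trough":box(-20,20,-47,47,0,30),"trough_lid":np.r_[box(-21,21,-48,48,5,9),box(-6,6,-25,25,5,33)],
"trough_lidded":np.r_[box(-21,21,-48,48,30,34),box(-20,20,-47,47,0,30),box(-6,6,-25,25,34,58)],
"beaker":np.r_[ring(21.5,0),ring(23,60)],
"deck":np.r_[box(-75,115,-195,195,0,6)],
"cold_block":box(-50,50,-40,40,0,40),"stirrer":np.r_[box(-55,55,-45,45,0,38),ring(42,42)],"plate":ring(42,42)}
def sil(c,name,p,z,S=4):
    x,y,a=p; P=MOD[name]@R.from_rotvec([0,0,a]).as_matrix().T+[x,y,z]
    q=proj(c,P); h=cv2.convexHull(((q+.5)*S).astype(np.float32)).round().astype(np.int32)
    m=np.zeros((400*S,640*S),np.uint8); cv2.fillConvexPoly(m,h,1)
    return cv2.resize(m.astype(np.float32),(640,400),interpolation=cv2.INTER_AREA)
def fit(c,mask,name,p0,z):
    mask=mask.astype(np.float32)
    def f(p):
        s=sil(c,name,[p[0],p[1],p[2]/50],z); return 1-np.minimum(s,mask).sum()/np.maximum(s,mask).sum()
    b=None
    for a in (p0[2]-.15,p0[2]+.15):
        r=minimize(f,[p0[0],p0[1],a*50],method="Nelder-Mead",options=dict(initial_simplex=np.array([p0[0],p0[1],a*50])+np.array([[0,0,0],[8,0,0],[0,8,0],[0,0,8]]),xatol=.05,fatol=1e-5))
        if b is None or r.fun<b.fun: b=r
    return np.r_[b.x[:2],b.x[2]/50],1-b.fun
def see(camname,name,near=None,z=0,mod=None,yaw=0,fn=None,thr=60):
    "pose of the instance nearest `near` (world xy), fitted to its mask"
    c=cam(camname); im=get_image(camname)
    if fn: cv2.imwrite("pics/"+fn,im[:,:,::-1].copy())
    out=[]
    for r in outline_of(name,camname):
        m=np.array(r["mask"]); ys,xs=np.nonzero(m)
        if len(xs)<30: continue
        g=ray(c,[xs.mean(),ys.mean()],z+20)[0,:2]
        if near is not None and np.hypot(*(g-near))>thr: continue
        p,iou=fit(c,m,mod or name,[g[0],g[1],yaw],z); out.append((r["confidence"],p,iou,m.sum()))
    return out,im
def go(x,y,z,yaw=None,frm=None):
    "fractions for jog from present pose to TCP x,y,z with tool y along world direction yaw (mod pi)"
    o=get_obs(); M=R.from_rotvec(o["orientation"]).as_matrix(); p=np.array(o["ee_pos"])
    d=M.T@(np.array([x,y,z])-p)/200; t=np.zeros(3)
    if yaw is not None:
        cur=np.arctan2(M[1,1],M[0,1]); dy=(yaw-cur+np.pi/2)%np.pi-np.pi/2
        # target: exactly down with tool y at cur+dy
        a=cur+dy; Y=np.array([np.cos(a),np.sin(a),0]); Z=np.array([0,0,-1.]); X=np.cross(Y,Z)
        t=R.from_matrix(M.T@np.c_[X,Y,Z]).as_rotvec()/np.radians(30)
    print("shift",d.round(3),"turn",t.round(3),"cur",p.round(1),"tilt",np.degrees(np.arccos(-M[2,2])).round(2),"q6",o["qpos"][5].round(2),"t",round(o["t"],1))
E
python3 - <<'E'
from h import *
np.set_printoptions(precision=3,suppress=True)
c,im=shot("top","t.png")
for n,near in [("tube_rack",(587,321)),("empty_rack",(434,340)),("trough",(441,-341)),("trough_lid",(674,-1)),("beaker",(573,-345)),("cold_block",(490,150)),("stirrer",(455,-133))]:
    o,_=see("top",n,near,6 if n in("cold_block","stirrer") else 0)
    for r in o: print(n,r)
    if not o: print(n,"none")
# deck by colour-free mask: union
m=0
for n in("deck","cold_block","stirrer"):
    for r in outline_of(n,"top"): 
        if r["confidence"]>.4: m=m|np.array(r["mask"]); print(n,r["confidence"],np.array(r["mask"]).sum())
print("deck",fit(c,m,"deck",[477,10,-.1],0))
print(camera_model("wrist"))
E
```

```text
tube_rack (0.73, array([585.574, 321.066,   0.092]), np.float64(0.8999576568603516), np.int64(400))
empty_rack (0.61, array([437.387, 336.566,  -0.237]), np.float64(0.9331019520759583), np.int64(377))
trough (0.96, array([ 441.869, -343.022,   -0.057]), np.float64(0.9239232540130615), np.int64(456))
trough_lid (0.78, array([677.641,   0.114,  -0.267]), np.float64(0.9286060333251953), np.int64(365))
beaker (0.72, array([ 578.286, -344.802,   -0.172]), np.float64(0.9499489068984985), np.int64(236))
cold_block (0.69, array([493.781, 155.389,  -0.122]), np.float64(0.9130496382713318), np.int64(806))
stirrer (0.79, array([ 456.468, -131.728,   -0.12 ]), np.float64(0.9245348572731018), np.int64(1019))
deck 0.56 4873
deck 0.45 356
cold_block 0.71 888
stirrer 0.79 1019
deck (array([475.209,  11.305,  -0.131]), np.float64(0.9122165441513062))
{'fx': 349.70505622395393, 'fy': 349.70505622395393, 'cx': 320.61201034358453, 'cy': 206.82244824194447, 'tool_from_camera': array([[  -0.   ,   -0.958,   -0.286,   78.894],
       [   1.   ,   -0.   ,    0.   ,   -0.833],
       [  -0.   ,   -0.286,    0.958, -143.922],
       [   0.   ,    0.   ,    0.   ,    1.   ]])}
```

Run:
```python
from h import *
o=get_obs();M=R.from_rotvec(o["orientation"]).as_matrix();print(M.round(3))
go(585.6,321,150,0.09)
```

```text
[[-0.932  0.363  0.   ]
 [ 0.363  0.932 -0.   ]
 [-0.    -0.    -1.   ]]
shift [-2.145 -0.566  0.448] turn [-0.     0.     2.118] cur [227.  582.3 239.7] tilt 0.0 q6 -0.02 t 1.4
```

```bash
python3 -m jog '-1 -0.3 0.2 0 0 0 -1;-1 -0.3 0.2 0 0 0 -1;-1 -0.3 0.2 0 0 0 -1;-1 -0.3 0.2 0 0 0 -1;-1 -0.3 0.2 0 0 0 -1'
python3 -m jog '-1 -0.266 0.248 0 0 1 -1;-1 -0.266 0.248 0 0 1 -1;-1 -0.266 0.248 0 0 1 -1;-1 -0.266 0.248 0 0 1 -1;-1 -0.266 0.248 0 0 1 -1'
python3 - <<'E'
from h import *
go(585.6,321,150,0.09)
E
```

```text
t: 1.85
ee_pos: [394.2, 450.7, 198.7]
orientation: [-0.586, -3.086, 0.003]
ft_force: [0.2, 0.1, -0.2]
width: 87.6
grasp_force: 0.0
t: 2.35
ee_pos: [561.3, 329.1, 149.0]
orientation: [1.367, 2.828, -0.001]
ft_force: [0.5, -1.1, -0.5]
width: 88.0
grasp_force: 0.0
shift [-0.107  0.07  -0.005] turn [-0.000e+00  1.000e-03  1.109e+00] cur [561.3 329.1 149. ] tilt 0.03 q6 -0.16 t 2.4
```

```bash
python3 -m jog '-0.1 0.06 0 0 0 1 -1;-0.1 0.06 0 0 0 1 -1;-0.1 0.06 0 0 0 1 -1;-0.1 0.06 0 0 0 1 -1;-0.1 0.06 0 0 0 1 -1'
python3 - <<'E'
from h import *
np.set_printoptions(precision=3,suppress=True)
o,im=see("wrist","tube_rack",(586,321),fn="w1.png")
for r in o: print(r)
go(585.6,321,150,0.09)
E
```

```text
t: 2.85
ee_pos: [579.9, 324.5, 150.3]
orientation: [-2.045, -2.384, -0.0]
ft_force: [-0.5, 0.5, -0.9]
width: 87.5
grasp_force: 0.0
(0.6, array([586.094, 321.29 ,   0.103]), np.float64(0.964232861995697), np.int64(5674))
shift [-0.02   0.025  0.001] turn [ 0.    -0.     0.125] cur [580.  324.2 150.2] tilt 0.01 q6 0.34 t 3.0
```

View pics/w1.png

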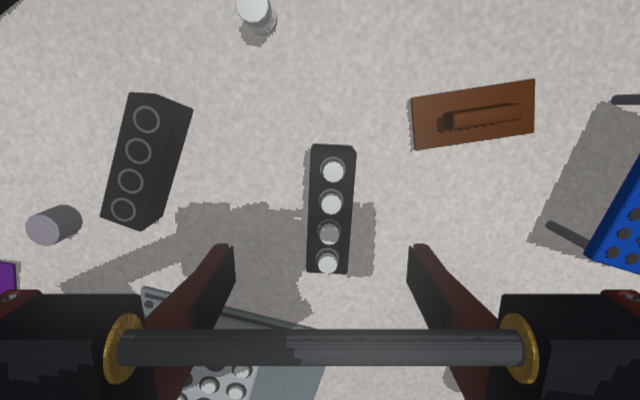

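Run:
```python
from h import *
go(586.1,321.3,24,0.103)
```

```text
shift [-0.019  0.028  0.631] turn [ 0.  -0.   0.1] cur [580.  324.2 150.2] tilt 0.01 q6 0.34 t 3.0
```

```bash
python3 -m jog '-0.019 0.028 0 0 0 0.1 -1;-0.019 0.028 0.2 0 0 0.1 -1;-0.019 0.028 0.4 0 0 0.1 -1;-0.019 0.028 0.55 0 0 0.1 -1;-0.019 0.028 0.6 0 0 0.1 -1;-0.019 0.028 0.631 0 0 0.1 -1;-0.019 0.028 0.631 0 0 0.1 -1'
python3 -m jog '0 0 0 0 0 0 1;0 0 0 0 0 0 1;0 0 0 0 0 0 1;0 0 0 0 0 0 1;0 0 0 0 0 0 1;0 0 0 0 0 0 1;0 0 0 0 0 0 1'
python3 - <<'E'
from h import *
print(get_obs())
# place pose of rack
go(475,11.6,0,-0.128)
E
```

```text
t: 3.65
ee_pos: [586.8, 320.9, 24.3]
orientation: [2.107, 2.33, 0.001]
ft_force: [-1.5, 0.3, 0.1]
width: 87.8
grasp_force: 0.0
t: 4.35
ee_pos: [586.5, 320.5, 23.9]
orientation: [-2.108, -2.329, 0.0]
ft_force: [1.7, 0.5, 0.2]
width: 35.5
grasp_force: 0.3
{'t': 4.35, 'qpos': array([ 4.82238783e-01,  7.61323178e-01,  1.61548361e+00, -1.06868519e-05,
        7.64843069e-01,  3.82777343e-01]), 'qvel': array([-0.00107858,  0.00265722, -0.00552153,  0.0048205 ,  0.01214909,
       -0.00083271]), 'joint_torque': array([ 8.13187798e-03, -6.50238347e+01, -1.95015407e+01,  1.28179234e-01,
        1.55231967e-01,  5.24913456e-03]), 'ee_pos': array([586.54399085, 320.46149704,  23.8676468 ]), 'orientation': array([-2.10824912e+00, -2.32912203e+00,  8.83416648e-05]), 'ft_force': array([1.72299613, 0.4594824 , 0.17547144]), 'moment': array([-0.03624336, -0.18363967, -0.02509908]), 'grasp_force': 0.33544328995049, 'width': 35.48043393658274}
shift [-1.481 -0.708  0.119] turn [-0.     0.     0.434] cur [586.5 320.5  23.9] tilt 0.0 q6 0.38 t 4.3
```

```bash
python3 -m jog '0 0 0 0 0 0 1;0 0 0 0 0 0 1;0 0 0 0 0 0 1;0 0 -0.1 0 0 0 1;0 0 -0.3 0 0 0 1;0 0 -0.5 0 0 0 1;0 0 -0.5 0 0 0 1'
python3 -m jog '-0.2 -0.1 0 0 0 0 1;-0.4 -0.2 0 0 0 0 1;-0.6 -0.3 0 0 0 0 1;-0.75 -0.36 0 0 0 0.1 1;-0.75 -0.36 0 0 0 0.2 1;-0.75 -0.36 0 0 0 0.2 1'
python3 -m jog '-0.2 -0.1 0 0 0 0.1 1;-0.4 -0.2 0 0 0 0.2 1;-0.6 -0.3 0 0 0 0.234 1;-0.7 -0.28 0 0 0 0.234 1;-0.7 -0.28 0 0 0 0.234 1;-0.7 -0.28 0 0 0 0.234 1'
python3 - <<'E'
from h import *
np.set_printoptions(precision=3,suppress=True)
go(475,11.6,30.5,-0.128)
for n,p in (("stirrer",(456,-132)),("cold_block",(494,155)),("tube_rack",(475,11))):
    o,im=see("wrist",n,p,6,yaw=-.13,fn="w2.png",thr=90)
    for r in o: print(n,r)
E
```

```text
t: 5.05
ee_pos: [589.6, 322.1, 129.5]
orientation: [2.106, 2.327, 0.014]
ft_force: [0.5, 0.6, -1.5]
width: 34.1
grasp_force: 30.0
t: 5.65
ee_pos: [529.0, 163.0, 123.1]
orientation: [-2.229, -2.213, 0.002]
ft_force: [0.4, -0.0, -2.3]
width: 33.8
grasp_force: 30.0
t: 6.25
ee_pos: [473.6, 24.8, 123.7]
orientation: [2.359, 2.075, 0.001]
ft_force: [-0.2, 0.2, -1.6]
width: 33.8
grasp_force: 30.0
shift [-0.064  0.015  0.466] turn [ 0.    -0.001  0.001] cur [473.6  24.8 123.7] tilt 0.02 q6 0.15 t 6.2
stirrer (0.74, array([ 449.441, -186.483,    0.078]), np.float64(0.39751946926116943), np.int64(1534))
cold_block (0.66, array([494.961, 155.542,  -0.141]), np.float64(0.9698165655136108), np.int64(13891))
tube_rack (0.7, array([469.431,   8.458,   0.135]), np.float64(0.47416412830352783), np.int64(15853))
```

View pics/w2.png

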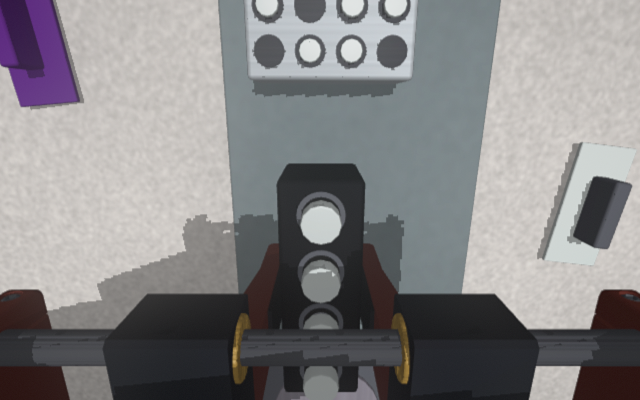

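```bash
python3 -m jog '-0.064 0.015 0 0 0 0 1;-0.064 0.015 0.15 0 0 0 1;-0.064 0.015 0.3 0 0 0 1;-0.064 0.015 0.4 0 0 0 1;-0.064 0.015 0.44 0 0 0 1;-0.064 0.015 0.46 0 0 0 1;-0.064 0.015 0.468 0 0 0 1;-0.064 0.015 0.468 0 0 0 1'
python3 -m jog '0 0 0 0 0 0 1; 0 0 0 0 0 0 1'
python3 - <<'E'
from h import *
go(475.2,11.8,29.9,-0.13); print(get_obs()["ft_force"])
E
```

```text
t: 7.35
ee_pos: [475.0, 11.2, 30.9]
orientation: [2.358, 2.075, 0.001]
ft_force: [0.2, 1.0, -1.6]
width: 33.8
grasp_force: 30.0
t: 7.55
ee_pos: [474.9, 11.3, 30.9]
orientation: [2.358, 2.075, 0.001]
ft_force: [0.2, -0.2, -0.9]
width: 34.1
grasp_force: 30.0
shift [0.003 0.001 0.005] turn [ 0.002 -0.     0.005] cur [474.9  11.3  30.9] tilt 0.07 q6 0.13 t 7.5
[ 0.20175441 -0.16026929 -0.90083014]
```

```bash
python3 -m jog '0 0 0.005 0 0 0 1;0 0 0.005 0 0 0 1;0 0 0.005 0 0 0 -0.1;0 0 0.005 0 0 0 -1;0 0 0.005 0 0 0 -1;0 0 0.005 0 0 0 -1;0 0 0.005 0 0 0 -1;0 0 0.005 0 0 0 -1'
python3 -m jog '0 0 -0.1 0 0 0 -1;0 0 -0.3 0 0 0 -1;0 0 -0.6 0 0 0 -1;0 0 -0.6 0 0 0 -1;0 0 -0.6 0 0 0 -1'
python3 - <<'E'
from h import *
np.set_printoptions(precision=3,suppress=True)
for r in see("wrist","tube_rack",(475,11),6,yaw=-.13)[0]: print(r)
go(442,-343,150,-.057)
E
```

```text
t: 8.35
ee_pos: [474.4, 11.3, 29.2]
orientation: [-2.359, -2.075, 0.0]
ft_force: [0.1, -0.9, 0.1]
width: 78.4
grasp_force: 0.0
t: 8.85
ee_pos: [475.7, 11.3, 151.0]
orientation: [2.356, 2.073, 0.005]
ft_force: [-1.4, -0.2, 0.2]
width: 88.0
grasp_force: 0.0
shift [-1.777  0.068 -0.008] turn [-0.002  0.    -0.135] cur [473.7  11.3 148.4] tilt 0.06 q6 0.13 t 8.9
```

```bash
python3 -m jog '-0.9 0.034 0 0 0 0 -1;-0.9 0.034 0 0 0 0 -1;-0.9 0.034 0 0 0 0 -1;-0.9 0.034 0 0 0 0 -1;-0.9 0.034 0 0 0 0 -1'
python3 -m jog '-0.877 0.034 0 0 0 -0.135 -1;-0.877 0.034 0 0 0 -0.135 -1;-0.877 0.034 0 0 0 -0.135 -1;-0.877 0.034 0 0 0 -0.135 -1;-0.877 0.034 0 0 0 -0.135 -1'
python3 - <<'E'
from h import *
np.set_printoptions(precision=3,suppress=True)
for r in see("wrist","trough",(442,-343),0,fn="w3.png")[0]: print(r)
go(442,-343,22,-.057)
E
```

```text
t: 9.45
ee_pos: [456.9, -170.7, 147.2]
orientation: [-2.361, -2.069, 0.003]
ft_force: [0.1, -1.3, -0.3]
width: 88.3
grasp_force: 0.0
t: 9.95
ee_pos: [442.1, -344.5, 147.4]
orientation: [-2.286, -2.153, 0.001]
ft_force: [0.1, 0.1, -0.4]
width: 87.9
grasp_force: 0.0
(0.63, array([ 441.429, -344.245,   -0.037]), np.float64(0.9722177386283875), np.int64(6040))
shift [-0.009  0.003  0.627] turn [-0.005 -0.005 -0.002] cur [ 441.8 -341.5  147.5] tilt 0.21 q6 -0.62 t 10.1
```

View pics/w3.png

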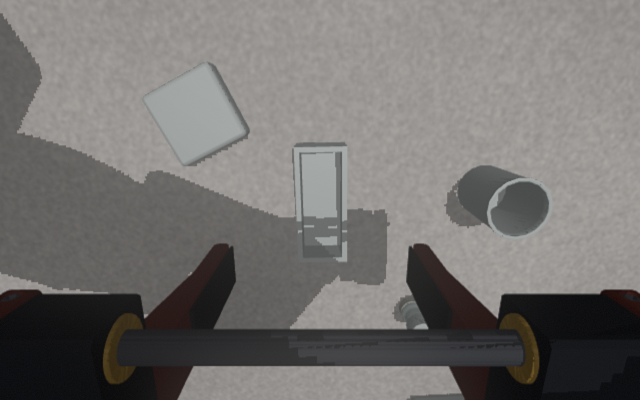

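Run:
```python
from h import *
go(441.5,-343.8,22,-.04)
```

```text
shift [-0.013  0.001  0.627] turn [-0.005 -0.005 -0.034] cur [ 441.8 -341.5  147.5] tilt 0.21 q6 -0.62 t 10.1
```

```bash
python3 -m jog '-0.01 0 0.1 0 0 -0.034 -1;-0.01 0 0.25 0 0 -0.034 -1;-0.01 0 0.4 0 0 -0.034 -1;-0.01 0 0.55 0 0 -0.034 -1;-0.01 0 0.6 0 0 -0.034 -1;-0.01 0 0.627 0 0 -0.034 -1;-0.01 0 0.627 0 0 -0.034 -1'
python3 -m jog '0 0 0 0 0 0 1;0 0 0 0 0 0 1;0 0 0 0 0 0 1;0 0 0 0 0 0 1;0 0 0 0 0 0 1;0 0 0 0 0 0 1;0 0 0 0 0 0 1;0 0 0 0 0 0 1'
python3 -m jog '0 0 0 0 0 0 1;0 0 0 0 0 0 1;0 0 -0.1 0 0 0 1;0 0 -0.3 0 0 0 1;0 0 -0.6 0 0 0 1;0 0 -0.6 0 0 0 1;0 0 -0.6 0 0 0 1'
python3 - <<'E'
from h import *
D=R.from_rotvec([0,0,-.132]).as_matrix()@[67,0,0]+[475.2,11.8,0]; print(D)
go(D[0],D[1],150,-.132)
E
```

```text
t: 10.75
ee_pos: [442.7, -344.0, 23.8]
orientation: [-2.263, -2.178, 0.0]
ft_force: [-0.1, -0.3, 0.1]
width: 87.8
grasp_force: 0.0
t: 11.55
ee_pos: [442.5, -345.0, 24.0]
orientation: [2.265, 2.177, -0.0]
ft_force: [0.1, 0.6, 1.2]
width: 39.9
grasp_force: 30.0
t: 12.25
ee_pos: [443.5, -345.7, 145.7]
orientation: [2.262, 2.175, 0.001]
ft_force: [-1.2, 0.5, -1.9]
width: 39.7
grasp_force: 30.0
[541.61714305   2.98166061   0.        ]
shift [ 1.761  0.422 -0.025] turn [0.007 0.004 0.177] cur [ 443.5 -345.7  145.7] tilt 0.24 q6 -0.64 t 12.2
```

```bash
python3 -m jog '0.2 0.05 0 0 0 0 1;0.4 0.1 0 0 0 0.05 1;0.65 0.16 0 0 0 0.1 1;0.88 0.211 0 0 0 0.177 1;0.88 0.211 0 0 0 0.177 1;0.88 0.211 0 0 0 0.177 1'
python3 - <<'E'
from h import *
go(541.6,3,130,-.132)
E
```

```text
t: 12.85
ee_pos: [490.7, -169.2, 142.0]
orientation: [-2.358, -2.072, 0.003]
ft_force: [-0.1, -0.4, -1.8]
width: 39.7
grasp_force: 30.0
shift [0.887 0.142 0.06 ] turn [-0.006 -0.001  0.006] cur [ 490.7 -169.2  142. ] tilt 0.19 q6 -0.23 t 12.8
```

```bash
python3 -m jog '0.2 0.03 0.06 0 0 0 1;0.4 0.06 0.06 0 0 0 1;0.65 0.1 0.06 0 0 0 1;0.887 0.142 0.06 0 0 0.006 1;0.887 0.142 0.06 0 0 0.006 1;0.887 0.142 0.06 0 0 0.006 1;0.887 0.142 0.06 0 0 0.006 1'
python3 - <<'E'
from h import *
np.set_printoptions(precision=3,suppress=True)
for n,p,z in (("tube_rack",(475,11),6),("cold_block",(494,155),6)):
    for r in see("wrist",n,p,z,yaw=-.13,fn="w4.png",thr=80)[0]: print(n,r)
for n,p,z in (("tube_rack",(475,11),6),("stirrer",(456,-131),6)):
    for r in see("top",n,p,z,yaw=-.13,fn="t4.png",thr=80)[0]: print(n,r)
go(541.6,3,130,-.132)
E
```

```text
t: 13.55
ee_pos: [542.3, -0.2, 131.0]
orientation: [-2.367, -2.064, 0.002]
ft_force: [0.6, -0.3, -0.6]
width: 40.1
grasp_force: 30.0
tube_rack (0.73, array([474.589,  11.756,  -0.151]), np.float64(0.9422886967658997), np.int64(8124))
cold_block (0.92, array([496.45 , 155.2  ,  -0.126]), np.float64(0.9720490574836731), np.int64(9960))
stirrer (0.69, array([ 457.518, -138.062,   -0.16 ]), np.float64(0.6553183794021606), np.int64(697))
shift [ 0.01  -0.009  0.01 ] turn [ 0.    -0.    -0.008] cur [543.1   0.9 132. ] tilt 0.01 q6 0.12 t 13.9
```

View pics/w4.png

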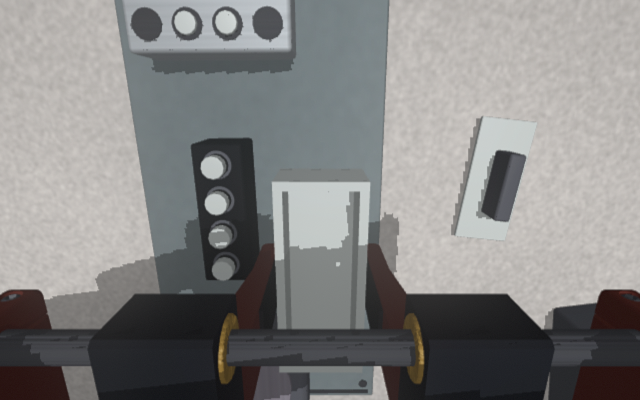

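```bash
python3 -m jog '0.007 -0.011 0.1 0 0 -0.01 1;0.007 -0.011 0.25 0 0 -0.01 1;0.007 -0.011 0.4 0 0 -0.01 1;0.007 -0.011 0.47 0 0 -0.01 1;0.007 -0.011 0.49 0 0 -0.01 1;0.007 -0.011 0.5 0 0 -0.01 1;0.007 -0.011 0.506 0 0 -0.01 1;0.007 -0.011 0.506 0 0 -0.01 1'
python3 -m jog '0 0 0 0 0 0 1'
python3 - <<'E'
from h import *
go(541.2,2.4,30,-.14); print(get_obs()["ft_force"])
E
```

```text
t: 14.75
ee_pos: [541.8, 3.1, 31.6]
orientation: [2.36, 2.072, 0.002]
ft_force: [-0.1, -0.8, -0.6]
width: 40.1
grasp_force: 30.0
t: 14.85
ee_pos: [541.7, 3.1, 31.5]
orientation: [2.36, 2.072, 0.002]
ft_force: [0.0, -0.4, -1.1]
width: 40.2
grasp_force: 30.0
shift [-0.004 -0.002  0.008] turn [ 0.003 -0.     0.019] cur [541.7   3.1  31.5] tilt 0.09 q6 0.11 t 14.8
[ 0.02965745 -0.38592521 -1.13005168]
```

```bash
python3 -m jog '0 0 0.004 0 0 0 1;0 0 0.007 0 0 0 1;0 0 0.007 0 0 0 1;0 0 0.007 0 0 0 1'
python3 -m jog '0 0 0 0 0 0 -0.1;0 0 0 0 0 0 -0.3;0 0 0 0 0 0 -0.35;0 0 0 0 0 0 -0.35;0 0 0 0 0 0 -0.35'
```

```text
t: 15.25
ee_pos: [541.4, 3.1, 30.0]
orientation: [2.361, 2.072, 0.001]
ft_force: [-1.1, -0.5, 5.5]
width: 40.2
grasp_force: 30.0
t: 15.75
ee_pos: [541.0, 3.1, 29.2]
orientation: [-2.361, -2.073, 0.0]
ft_force: [0.4, 0.3, 0.1]
width: 59.0
grasp_force: 0.0
```

Released at 59 mm opening. Lift, then check from above and head to the lid.

```bash
python3 -m jog '0 0 -0.1 0 0 0 -0.35;0 0 -0.3 0 0 0 -0.35;0 0 -0.55 0 0 0 -0.35;0 0 -0.55 0 0 0 -1;0 0 -0.55 0 0 0 -1'
python3 - <<'E'
from h import *
np.set_printoptions(precision=3,suppress=True)
for n,p in (("tube_rack",(475,11)),("trough",(541,3))):
    for r in see("wrist",n,p,6,yaw=-.13,fn="w5.png",thr=80)[0]: print(n,r)
go(677.6,0,150,-.26)
E
```

```text
t: 16.25
ee_pos: [541.8, 3.1, 140.4]
orientation: [2.359, 2.071, 0.003]
ft_force: [0.3, -0.1, -0.2]
width: 71.8
grasp_force: 0.0
tube_rack (0.59, array([474.854,  12.815,  -0.135]), np.float64(0.8326607942581177), np.int64(6609))
trough (0.81, array([540.66 ,   3.953,  -0.129]), np.float64(0.981547474861145), np.int64(6872))
shift [ 0.074  0.684 -0.064] turn [-0.006  0.001  0.248] cur [539.9   3.1 137.7] tilt 0.18 q6 0.11 t 16.4
```

```bash
python3 -m jog '0.074 0.684 -0.06 0 0 0.248 -1;0.074 0.684 -0.06 0 0 0.248 -1;0.074 0.684 -0.06 0 0 0.248 -1;0.074 0.684 -0.06 0 0 0.248 -1;0.074 0.684 -0.06 0 0 0.248 -1'
python3 -m jog '0 0 0 0 0 0 -1'
python3 - <<'E'
from h import *
np.set_printoptions(precision=3,suppress=True)
for r in see("wrist","trough_lid",(677,0),0,yaw=-.26,fn="w6.png")[0]: print(r)
go(677,0,31,-.26)
E
```

```text
t: 16.95
ee_pos: [677.7, 0.0, 149.0]
orientation: [-2.489, -1.914, 0.004]
ft_force: [-0.4, 0.1, -1.2]
width: 88.0
grasp_force: 0.0
t: 17.05
ee_pos: [676.6, 0.1, 149.6]
orientation: [-2.489, -1.914, 0.005]
ft_force: [-1.0, 0.6, 0.4]
width: 87.9
grasp_force: 0.0
(0.94, array([678.712,   0.212,  -0.243]), np.float64(0.9675857424736023), np.int64(5385))
shift [-0.     0.002  0.597] turn [-0.004  0.001  0.001] cur [677.    0.1 150.5] tilt 0.13 q6 0.24 t 17.1
```

View pics/w6.png

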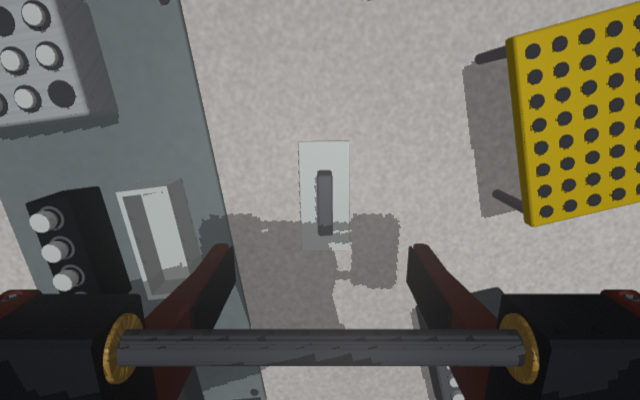

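Run:
```python
from h import *
np.set_printoptions(precision=1,suppress=True)
c=cam("wrist")
print(ray(c,[[497,192],[535,212],[480,55]],0)); print(ray(c,[[512,40],[527,222]],60),ray(c,[[512,40],[527,222]],90))
go(678.5,0.2,30,-.247)
```

```text
[[824.8 -35.7   0. ]
 [855.  -62.5   0. ]
 [824.9  77.8   0. ]]
[[818.8  80.7  60. ]
 [816.6 -40.5  60. ]] [[803.2  80.   90. ]
 [801.2 -25.6  90. ]]
shift [0.  0.  0.6] turn [-0.  0. -0.] cur [677.    0.1 150.5] tilt 0.13 q6 0.24 t 17.1
```

```bash
python3 -m jog '0 0.007 0.1 0 0 -0.025 -1;0 0.007 0.25 0 0 -0.025 -1;0 0.007 0.4 0 0 -0.025 -0.5;0 0.007 0.55 0 0 -0.025 -0.3;0 0.007 0.58 0 0 -0.025 -0.3;0 0.007 0.6 0 0 -0.025 -0.3;0 0.007 0.6 0 0 -0.025 -0.3'
python3 -m jog '0 0 0.002 0 0 0 1;0 0 0.002 0 0 0 1;0 0 0.002 0 0 0 1;0 0 0.002 0 0 0 1;0 0 0.002 0 0 0 1;0 0 0.002 0 0 0 1;0 0 0.002 0 0 0 1;0 0 0.002 0 0 0 1'
python3 -m jog '0 0 0 0 0 0 1;0 0 0 0 0 0 1;0 0 0 0 0 0 1'
```

```text
t: 17.85
ee_pos: [680.3, -0.4, 32.1]
orientation: [2.477, 1.931, 0.001]
ft_force: [-0.4, -0.6, 0.6]
width: 57.4
grasp_force: 0.0
t: 18.65
ee_pos: [680.0, -0.3, 30.9]
orientation: [2.478, 1.931, 0.0]
ft_force: [-1.3, 0.6, 1.5]
width: 11.9
grasp_force: 30.0
t: 18.95
ee_pos: [680.0, -0.3, 31.0]
orientation: [2.478, 1.931, 0.0]
ft_force: [0.2, 0.2, 3.0]
width: 11.9
grasp_force: 30.0
```

```bash
python3 -m jog '0 0 -0.1 0 0 0 1;0 0 -0.25 0 0 0 1;0 0 -0.45 0 0 0 1;0 0 -0.45 0 0 0 1;0 0 -0.45 0 0 0 1'
python3 - <<'E'
from h import *
np.set_printoptions(precision=3,suppress=True)
o=get_obs(); z=o["ee_pos"][2]-30.9; print(o["ee_pos"],z)
for r in see("wrist","trough_lid",None,z,yaw=-.25,fn="w7.png")[0]: print(r)
for r in see("wrist","trough",None,6,yaw=-.13)[0]: print(r)
go(540.7,4,105,-.129)
E
```

```text
t: 19.45
ee_pos: [680.5, -0.3, 121.8]
orientation: [2.477, 1.93, 0.002]
ft_force: [-0.0, -0.8, -1.1]
width: 11.8
grasp_force: 30.0
[680.515  -0.333 121.818] 90.9177466644663
(0.82, array([679.888,  -0.352,  -0.239]), np.float64(0.646217405796051), np.int64(9116))
(0.62, array([541.463,   4.059,  -0.133]), np.float64(0.986437201499939), np.int64(9689))
(0.36, array([470.743,  13.595,  -0.117]), np.float64(0.8771011829376221), np.int64(9854))
shift [-0.148 -0.675  0.073] turn [-0.005  0.001 -0.225] cur [678.9  -0.3 119.2] tilt 0.16 q6 0.23 t 19.6
```

View pics/w7.png

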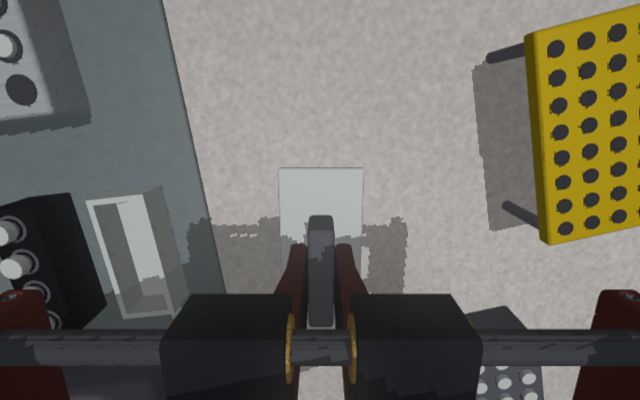

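```bash
python3 -m jog '0 0 0 0 0 0 1;0 0 0 0 0 0 1'
python3 - <<'E'
from h import *
np.set_printoptions(precision=2,suppress=True)
o=get_obs(); (K,T),im=shot("wrist","w8.png"); z=o["ee_pos"][2]-30.9+9; print(o["ee_pos"])
g=cv2.cvtColor(im,cv2.COLOR_RGB2GRAY).astype(float)
M=R.from_rotvec(o["orientation"]).as_matrix()
for c0 in (286,292,298,345,350,355):
    col=g[:,c0-2:c0+3].mean(1); d=np.diff(col)[145:200]; i=np.argmax(abs(d)); 
    p=ray((K,T),[c0,145+i+1],z)[0]; print(c0,145+i+.5, M.T@(p-o["ee_pos"]))
row=g[180:200].mean(0); d=np.diff(row)
l=250+np.argmax(abs(d[250:300])); r=345+np.argmax(abs(d[345:385])); print(l,r)
for x in (l+.5,r+.5): print(M.T@(ray((K,T),[x,190],z)[0]-o["ee_pos"]))
for r in see("wrist","trough",(541,4),6,yaw=-.13)[0]: print(r)
go(541,4.0,105,-.131)
E
```

```text
t: 19.85
ee_pos: [679.6, -0.3, 119.9]
orientation: [-2.477, -1.931, 0.002]
ft_force: [-0.0, 0.8, -0.4]
width: 11.5
grasp_force: 30.0
[679.56  -0.3  119.91]
286 166.5 [ 48.18 -17.09  21.91]
292 166.5 [ 48.18 -14.22  21.91]
298 166.5 [ 48.18 -11.35  21.9 ]
345 166.5 [48.18 11.14 21.87]
350 166.5 [48.18 13.53 21.87]
355 166.5 [48.18 15.93 21.86]
277 363
[ 36.86 -21.56  21.92]
[36.86 20.39 21.86]
(0.86, array([541.51,   3.87,  -0.14]), np.float64(0.970808207988739), np.int64(9390))
shift [-0.15 -0.68  0.08] turn [-0.    0.   -0.22] cur [679.9  -0.3 120.5] tilt 0.03 q6 0.23 t 20.0
```

```bash
python3 -m jog '-0.04 -0.17 0 0 0 -0.05 1;-0.08 -0.34 0 0 0 -0.1 1;-0.12 -0.51 0 0 0 -0.15 1;-0.15 -0.68 0.1 0 0 -0.22 1;-0.15 -0.68 0.13 0 0 -0.22 1;-0.15 -0.68 0.13 0 0 -0.22 1;-0.15 -0.68 0.13 0 0 -0.22 1'
python3 -m jog '0 0 0 0 0 0 1;0 0 0 0 0 0 1'
python3 - <<'E'
from h import *
go(541.1,4.0,63.5,-.132)
E
```

```text
t: 20.7
ee_pos: [542.4, 3.8, 95.4]
orientation: [2.362, 2.069, 0.002]
ft_force: [0.4, 0.1, 0.1]
width: 11.6
grasp_force: 30.0
t: 20.9
ee_pos: [542.0, 3.7, 95.3]
orientation: [2.362, 2.07, 0.002]
ft_force: [0.7, 0.8, -0.3]
width: 11.8
grasp_force: 30.0
shift [ 0.001 -0.005  0.159] turn [ 0.003 -0.     0.001] cur [542.    3.7  95.3] tilt 0.09 q6 0.12 t 20.9
```

```bash
python3 -m jog '0.001 -0.004 0.06 0 0 0 1;0.001 -0.004 0.12 0 0 0 1;0.001 -0.004 0.13 0 0 0 1;0.001 -0.004 0.13 0 0 0 1;0.001 -0.004 0.13 0 0 0 1'
python3 - <<'E'
from h import *
go(541.1,4.0,62.5,-.132)
E
```

```text
t: 21.4
ee_pos: [540.0, 4.1, 68.7]
orientation: [-2.362, -2.07, 0.0]
ft_force: [-0.2, -1.6, -1.1]
width: 11.7
grasp_force: 30.0
shift [0.    0.006 0.031] turn [-0.001  0.     0.001] cur [540.    4.1  68.7] tilt 0.02 q6 0.12 t 21.4
```

```bash
python3 -m jog '0 0.003 0.01 0 0 0 1;0 0.003 0.02 0 0 0 1;0 0.003 0.028 0 0 0 1;0 0.003 0.031 0 0 0 1;0 0.003 0.031 0 0 0 1;0 0.003 0.031 0 0 0 1'
python3 - <<'E'
from h import *
go(541.1,4.0,62.0,-.132); print(get_obs()["ft_force"])
E
```

```text
t: 22.0
ee_pos: [540.6, 4.0, 62.7]
orientation: [2.362, 2.071, 0.0]
ft_force: [-0.2, 0.0, -0.8]
width: 11.7
grasp_force: 30.0
shift [0.    0.002 0.004] turn [ 0.    -0.     0.001] cur [540.6   4.   62.7] tilt 0.01 q6 0.12 t 22.0
[-0.20794759  0.03495123 -0.79651697]
```

Plug is in the mouth without contact force; lower the last millimetre, release, rise.

```bash
python3 -m jog '0 0 0.004 0 0 0 1;0 0 0.005 0 0 0 1;0 0 0.005 0 0 0 1'
python3 -m jog '0 0 0 0 0 0 0.5;0 0 0 0 0 0 0.3;0 0 0 0 0 0 0.3;0 0 0 0 0 0 0.3'
python3 -m jog '0 0 -0.1 0 0 0 0.3;0 0 -0.3 0 0 0 0.3;0 0 -0.6 0 0 0 -1;0 0 -0.6 0 0 0 -1;0 0 -0.6 0 0 0 -1'
python3 - <<'E'
from h import *
np.set_printoptions(precision=3,suppress=True)
c=cam("wrist")
for r in see("wrist","trough_lid",(541,4),31,yaw=-.13,fn="w9.png")[0]: print(r)
go(578.3,-344.8,180,-.13)
E
```

```text
t: 22.3
ee_pos: [540.7, 4.0, 61.9]
orientation: [2.362, 2.071, 0.0]
ft_force: [0.0, 0.4, 3.1]
width: 12.0
grasp_force: 30.0
t: 22.7
ee_pos: [540.6, 4.0, 61.6]
orientation: [-2.362, -2.071, 0.0]
ft_force: [0.2, -0.5, -0.4]
width: 30.9
grasp_force: 0.0
t: 23.2
ee_pos: [541.9, 4.0, 183.8]
orientation: [2.36, 2.069, 0.005]
ft_force: [0.2, 0.6, 0.3]
width: 51.3
grasp_force: 0.0
(0.76, array([540.078,   4.974,  -0.13 ]), np.float64(0.9729806184768677), np.int64(5463))
shift [-1.704  0.419  0.004] turn [-0.002  0.    -0.003] cur [539.9   4.  180.8] tilt 0.07 q6 0.12 t 23.3
```

View pics/w9.png

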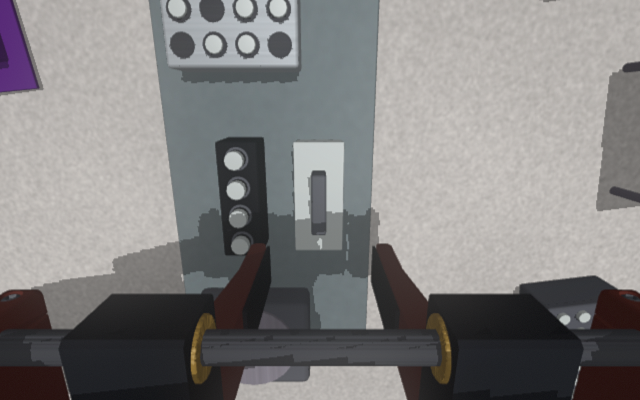

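```bash
python3 -m jog '-0.85 0.21 0 0 0 0 -1;-0.85 0.21 0 0 0 0 -1;-0.85 0.21 0 0 0 0 -1;-0.85 0.21 0 0 0 0 -1;-0.85 0.21 0 0 0 0 -1'
python3 -m jog '-0.854 0.21 0.05 0 0 0 -1;-0.854 0.21 0.05 0 0 0 -1;-0.854 0.21 0.05 0 0 0 -1;-0.854 0.21 0.05 0 0 0 -1;-0.854 0.21 0.05 0 0 0 -1;-0.854 0.21 0.05 0 0 0 -1;-0.854 0.21 0.05 0 0 0 -1'
python3 - <<'E'
from h import *
np.set_printoptions(precision=3,suppress=True)
for r in see("wrist","beaker",(578,-345),0,fn="w10.png")[0]: print(r)
for r in pinpoint("beaker","wrist"): print(w(cam("wrist")[1],r["xyz"]),r["confidence"])
go(578.3,-344.8,36,-.13)
E
```

```text
t: 23.8
ee_pos: [559.1, -172.8, 179.2]
orientation: [-2.365, -2.065, 0.003]
ft_force: [-0.1, 1.0, -0.4]
width: 87.8
grasp_force: 0.0
t: 24.5
ee_pos: [578.8, -342.7, 170.5]
orientation: [-2.359, -2.071, 0.001]
ft_force: [-1.0, -0.1, -0.0]
width: 87.8
grasp_force: 0.0
(0.64, array([ 579.748, -345.149,   -0.237]), np.float64(0.9516476988792419), np.int64(3115))
[ 584.005 -347.97    -1.177] 0.57
shift [-0.009 -0.004  0.678] turn [-0.001 -0.001  0.   ] cur [ 579.3 -343.2  171.6] tilt 0.03 q6 -0.42 t 24.6
```

View pics/w10.png

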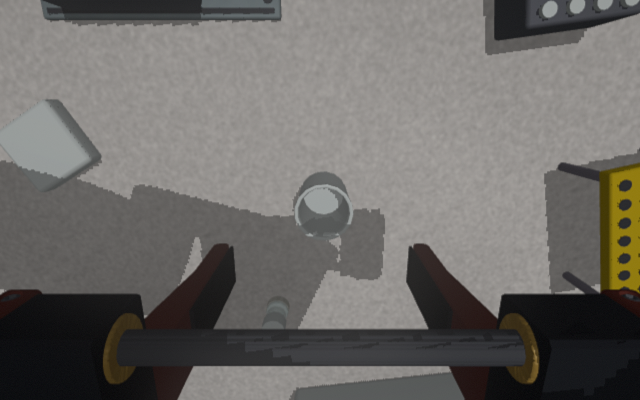

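```bash
python3 -m jog '-0.01 0 0.15 0 0 0 -1;-0.01 0 0.3 0 0 0 -1;-0.01 0 0.45 0 0 0 -1;-0.01 0 0.6 0 0 0 -1;-0.01 0 0.66 0 0 0 -1;-0.01 0 0.678 0 0 0 -1;-0.01 0 0.678 0 0 0 -1'
python3 -m jog '0 0 0 0 0 0 1;0 0 0 0 0 0 1;0 0 0 0 0 0 1;0 0 0 0 0 0 1;0 0 0 0 0 0 1;0 0 0 0 0 0 1;0 0 0 0 0 0 1;0 0 0 0 0 0 1'
python3 -m jog '0 0 0 0 0 0 1;0 0 0 0 0 0 1;0 0 -0.1 0 0 0 1;0 0 -0.3 0 0 0 1;0 0 -0.6 0 0 0 1;0 0 -0.6 0 0 0 1;0 0 -0.6 0 0 0 1;0 0 -0.6 0 0 0 1'
python3 - <<'E'
from h import *
np.set_printoptions(precision=3,suppress=True)
go(456.2,-131.8,150,-.13)
E
```

```text
t: 25.35
ee_pos: [579.4, -346.7, 36.6]
orientation: [2.362, 2.071, 0.0]
ft_force: [-0.4, -0.3, 0.3]
width: 87.7
grasp_force: 0.0
t: 26.15
ee_pos: [579.0, -346.9, 36.1]
orientation: [2.363, 2.071, 0.0]
ft_force: [0.2, -0.8, 1.0]
width: 44.0
grasp_force: 30.0
t: 26.95
ee_pos: [578.1, -346.3, 154.8]
orientation: [-2.361, -2.07, 0.001]
ft_force: [1.3, 0.4, -1.7]
width: 43.9
grasp_force: 30.0
shift [ 0.983 -0.745  0.026] turn [-0.003 -0.001 -0.003] cur [ 578.1 -346.3  154.8] tilt 0.11 q6 -0.43 t 26.9
```

```bash
python3 -m jog '0.17 -0.13 0 0 0 0 1;0.34 -0.26 0 0 0 0 1;0.51 -0.39 0 0 0 0 1;0.68 -0.52 0 0 0 0 1;0.85 -0.65 0 0 0 0 1;0.975 -0.745 0 0 0 0 1;0.975 -0.745 0 0 0 0 1;0.975 -0.745 0 0 0 0 1'
python3 -m jog '0 0 0 0 0 0 1'
python3 - <<'E'
from h import *
np.set_printoptions(precision=3,suppress=True)
for r in see("wrist","stirrer",(456,-132),6,yaw=-.13,fn="w11.png",thr=90)[0]: print(r)
for r in see("top","stirrer",(456,-132),6,yaw=-.13,thr=90)[0]: print(r)
go(456.3,-133.3,85.5,-.13)
E
```

```text
t: 27.75
ee_pos: [456.1, -133.5, 154.9]
orientation: [-2.36, -2.071, 0.002]
ft_force: [1.2, -0.9, -0.3]
width: 44.1
grasp_force: 30.0
t: 27.85
ee_pos: [457.3, -134.6, 155.4]
orientation: [-2.363, -2.07, 0.001]
ft_force: [0.2, 0.6, -0.9]
width: 44.0
grasp_force: 30.0
(0.56, array([ 455.538, -132.448,   -0.12 ]), np.float64(0.7096469402313232), np.int64(12687))
(0.52, array([495.873, -89.039,  -0.275]), np.float64(0.04745185375213623), np.int64(49))
shift [ 0.006 -0.005  0.351] turn [-0.     0.    -0.005] cur [ 457.1 -134.7  155.8] tilt 0.01 q6 -0.18 t 28.1
```

View pics/w11.png

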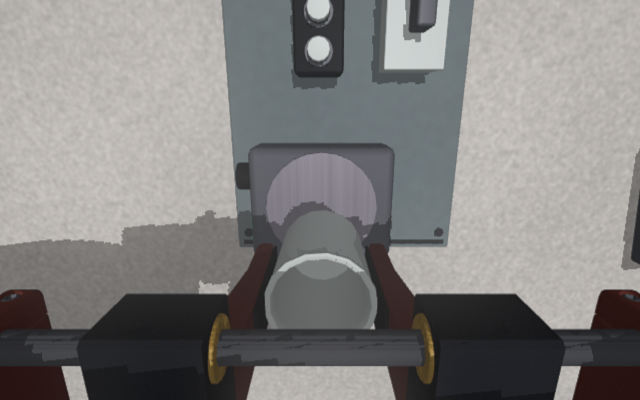

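Beaker held upright at (320,270), steel plate at (320,200); stirrer fit agrees with my target. Lower.

```bash
python3 -m jog '0.006 -0.005 0.1 0 0 0 1;0.006 -0.005 0.2 0 0 0 1;0.006 -0.005 0.28 0 0 0 1;0.006 -0.005 0.32 0 0 0 1;0.006 -0.005 0.34 0 0 0 1;0.006 -0.005 0.348 0 0 0 1;0.006 -0.005 0.351 0 0 0 1;0.006 -0.005 0.351 0 0 0 1'
python3 -m jog '0 0 0 0 0 0 1'
python3 - <<'E'
from h import *
go(456.3,-133.3,84.1,-.13); print(get_obs()["ft_force"])
E
```

```text
t: 28.85
ee_pos: [456.3, -132.8, 86.4]
orientation: [2.362, 2.07, 0.001]
ft_force: [0.3, 0.4, -1.7]
width: 44.2
grasp_force: 30.0
t: 28.95
ee_pos: [456.3, -132.8, 86.4]
orientation: [2.362, 2.07, 0.001]
ft_force: [-0.2, -0.3, -0.8]
width: 44.0
grasp_force: 30.0
shift [-0.003  0.     0.011] turn [ 0.002  0.    -0.003] cur [ 456.3 -132.8   86.4] tilt 0.06 q6 -0.18 t 28.9
[-0.23789946 -0.29881037 -0.77629324]
```

```bash
python3 -m jog '0 0 0.004 0 0 0 1;0 0 0.008 0 0 0 1;0 0 0.011 0 0 0 1;0 0 0.011 0 0 0 1;0 0 0.011 0 0 0 1'
python3 -m jog '0 0 0 0 0 0 -0.05;0 0 0 0 0 0 -0.2;0 0 0 0 0 0 -0.6;0 0 0 0 0 0 -1;0 0 0 0 0 0 -1;0 0 0 0 0 0 -1'
python3 -m jog '0 0 -0.1 0 0 0 -1;0 0 -0.3 0 0 0 -1;0 0 -0.6 0 0 0 -1;0 0 -0.6 0 0 0 -1;0 0 -0.6 0 0 0 -1'
python3 -m jog '-0.5 0.3 0 0 0 0 -1;-0.5 0.3 0 0 0 0 -1;-0.5 0.3 0 0 0 0 -1;-0.5 0.3 0 0 0 0 -1;-0.5 0.3 0 0 0 0 -1;-0.5 0.3 0 0 0 0 -1'
python3 - <<'E'
from h import *
np.set_printoptions(precision=3,suppress=True)
for n,p,z in (("beaker",(456,-132),48),("stirrer",(456,-132),6)):
    for r in see("wrist",n,p,z,yaw=-.13,fn="w12.png")[0]: print(n,r)
for n,p,z,m in (("tube_rack",(475,12),6,None),("empty_rack",(437,336),0,None),("trough_lid",(541,4),31,None),("cold_block",(495,155),6,None),("beaker",(456,-132),48,None)):
    for r in see("top",n,p,z,yaw=-.13,mod=m,fn="t12.png")[0]: print("top",n,r)
im=cv2.imread("pics/t12.png")[90:290,170:470]
a=cv2.resize(im,(600,400),interpolation=cv2.INTER_CUBIC)
cv2.imwrite("pics/t12c.png",a)
E
```

```text
t: 29.45
ee_pos: [456.2, -132.7, 84.0]
orientation: [2.362, 2.071, 0.0]
ft_force: [-0.6, 0.7, 6.2]
width: 44.2
grasp_force: 30.0
t: 30.05
ee_pos: [455.9, -132.7, 83.6]
orientation: [-2.362, -2.071, 0.0]
ft_force: [-0.3, 0.6, -1.1]
width: 81.4
grasp_force: 0.0
t: 30.55
ee_pos: [457.1, -133.0, 205.5]
orientation: [2.36, 2.068, 0.004]
ft_force: [0.1, 0.8, -0.2]
width: 87.5
grasp_force: 0.0
t: 31.15
ee_pos: [501.1, -238.1, 202.6]
orientation: [-2.36, -2.07, 0.001]
ft_force: [0.2, 0.0, 0.2]
width: 87.5
grasp_force: 0.0
beaker (0.77, array([ 456.781, -131.866,   -0.289]), np.float64(0.9558297991752625), np.int64(4668))
stirrer (0.74, array([ 520.841, -132.08 ,   -1.699]), np.float64(0.5496799945831299), np.int64(12074))
stirrer (0.66, array([ 456.749, -134.087,   -0.124]), np.float64(0.6481990814208984), np.int64(10696))
stirrer (0.45, array([456.757, -93.052,  -1.476]), np.float64(0.39770662784576416), np.int64(4551))
top empty_rack (0.56, array([437.817, 336.673,  -0.245]), np.float64(0.9117693305015564), np.int64(369))
top trough_lid (0.91, array([540.724,   4.312,  -0.135]), np.float64(0.919916033744812), np.int64(393))
top cold_block (0.97, array([493.839, 152.968,  -0.153]), np.float64(0.9370520114898682), np.int64(829))
top beaker (0.46, array([ 453.443, -128.578,    0.087]), np.float64(0.741081714630127), np.int64(161))
```

View pics/w12.png

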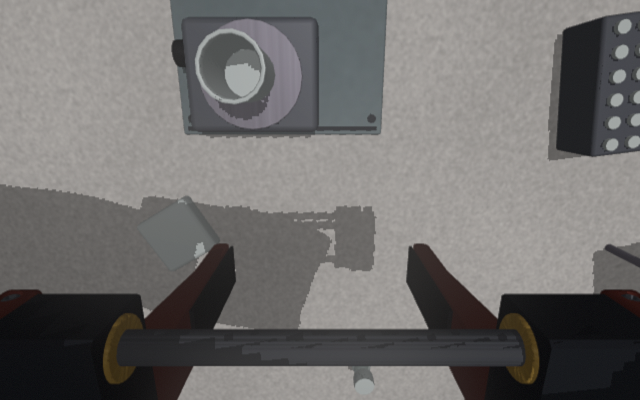

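View pics/t12c.png

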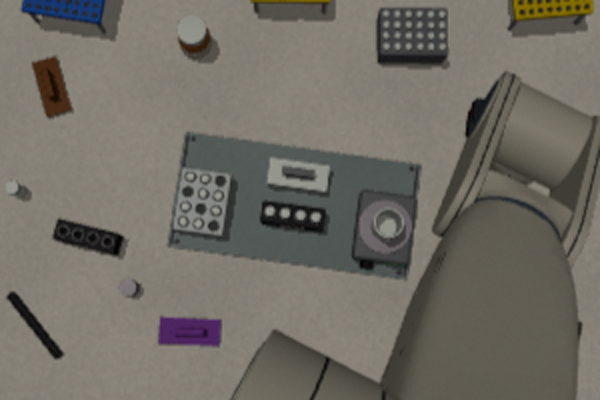

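```bash
python3 -c "from workcell import close_job; print(close_job())"
```

```text
the job is handed in; nothing more can be done
None
```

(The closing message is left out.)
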